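Seat the vial rack and lock it through the autosampler's guard window

ROBOT

A 6-joint arm with a two-finger parallel gripper is mounted at the origin on the work surface. World frame = base frame: x ahead of the robot, y to its left, z up, the work surface at z = 0. Lengths are in m, angles in rad, forces in N, time in s.
With the tool pointing down it reaches from about 0.3 to 0.85 m from the base axis. Payload 5.4 kg.
Tool frame: the origin (TCP) lies midway between the tips of the shut fingers; the grasp point (between the pads) lies 19 mm behind it; z points along the fingers, y is the line along which they close (so a half turn about z gives the same grasp; the last joint's range is limited). The gripper opens to 85 mm and grips with 20 to 120 N. Pads are 22 mm wide; open, the fingers measure 114 mm over their backs; the gripper's body (76 mm by 85 mm) begins 54 mm behind the grasp point. The pads swing forward as they close: fully open they stand 13 mm farther back than shut.
Start: joints at [-0.21, 0.158, 1.597, -0, 1.386, -0.21], TCP at [0.575, -0, 0.231] pointing down, gripper open.
Joint ranges: [-2.91, 2.91], [-0.94, 2.29], [0.18, 2.7], [-1.29, 4.43], [0.17, 2.64], [-3, 3]. Speed limits (rad/s): [2.57, 2.57, 3.14, 3.14, 3.14, 3.14].

INTERFACE

Orientations are given as [roll, pitch, yaw] about the fixed x, y, z axes, in that order (R = Rz(yaw) Ry(pitch) Rx(roll)).
In Python, from bench import r gives the robot as it stands.
- The arm moves only by the tool jog_arm, never from a script. Its argument "rows" is a list of rows, each a list of 3 entries, a list of its own where there are three numbers: the shift along the tool's x, y, z as a fraction of full scale, then the turn, a rotation vector about the tool's x, y, z as a fraction of full scale, then the closure in counts, from 0 (fully open) to 255 (shut). In form: [[[dx, dy, dz], [ax, ay, az], grip], ...]. A call has 1 to 8 rows; each row is the pose to reach, as a shift and turn from the pose commanded when the call began, along the tool's axes at that moment, turning the shorter way round; what a row does not reach only later rows make up. Full scale, the value 1, is 50 cm for a shift and 180 degrees for a turn. A row lasts 1/10 s, in which the tool goes at most 50 mm and 8.59 degrees, less where a joint would pass 70% of its speed; a pose out of reach is approached as far as the arm can. A call with a number of a shift or a turn outside -1 to 1 is refused whole. A call with a gripper value outside its range is refused whole. The fingers move at their own pace and stop on an object; the grip force is fixed at half the most. Time passes only in rows, so rows that repeat a pose let the fingers close. It gives the time, the measured TCP pose, the force and the opening at its end, in the units of the state.
- r.read_state(): the state, without advancing time (a new reading comes with each control period).
- r.snapshot(name): name is "scene" or "side" or "wrist"; returns a dict with "image" (384x512x3 uint8, blue, green, red), "range_z" (384x512 float32, m along the optical axis (not along the pixel's ray), 0 where there is no reading), "fx", "fy", "cx", "cy" (pixels), "rvec" (rotation vector, rad) and "tvec" (3), from world to camera coordinates, as OpenCV has them. Camera axes: x right, y down, z forward; pixel columns grow to the right and rows downward; lengths in m; the calibration is good to about 2 mm. A picture is of the moment at which its call begins.
- r.finish_job(): hands the job in, once; it reports no verdict.
The state is a dict: "clock": time; "joint_pos": joint angles; "qd": joint speeds; "joint_torque": joint torques, N m; "ee_pos": TCP position; "tcp_rot": TCP orientation; "ft_force": force on the tool from outside, world axes, zero at the start; "ft_torque": the same for the moment, N m; "finger_gap": finger opening in m.
Only numpy, scipy, OpenCV 4.12 (cv2) and the standard library are available. Lean on these libraries where they do the work, as an engineer would, in place of code of your own. Each camera call takes 0.05 s, during which the arm holds its last target. There are 200 camera calls.

TASK

The grey vial rack with the orange front has been left sticking out of the autosampler. With the fingertips, push its front until the rack is fully home against its back stop, then reach down through the yellow-rimmed window in the clear guard and press the blue clamp lever all the way down so that it locks the rack. Do not touch the guard or its window rim, do not lift the rack, and leave the vials and everything else on the bench where they stand.

Things in the scene. Friction and masses are not known exactly. Their poses are not given: they have to be found in the camera images.
- autosampler: Low white open-deck autosampler, fixed, 370 x 320 mm. Origin on the table; +x from its open front (robot side) to its rear, +y left, z up. Deck top at z 60 mm, from x -200 (front edge) to +115 mm, where a housing rises to z 160. Two guide rails, 10 mm high, 63 mm apart about y +30, carry the rack along x to a back stop (face at x +90). Keypad 16 mm high on the deck, x -65 to 105, y -156 to -110.
- guard: Clear plastic guard with aluminium edges over the rear of the deck, fixed; origin and axes as the autosampler. Spans x -63 to +115, y -100 to +160 mm; top panel at z 135 to 140 mm with a yellow-rimmed window; side walls down to the deck; at the front a beam at z 118 to 141 mm, the rack passing below it. Must not be touched.
- window (a point): Centre of the open window, at the height of the top of its yellow rim (144 mm above the table; the rim is 10 mm deep). The clear opening is 80 mm along the autosampler's x by 70 mm along its y. The blue lever pad is straight below it.
- rack: Grey vial rack with fixed vials, loose, 230 x 60 mm, 40 mm high, 0.34 to 0.6 kg; slides between the rails with a few N. Origin under its centre, x to its rear. Fully home its origin is at x -25, y 30, z 60 mm in the autosampler's frame; it starts 18 to 35 mm short of that. Its right-hand flange has a 20 mm notch into which the lever's toe drops only when the rack is home.
- rack_front (a point): Centre of the orange front plate's outer face, 60 mm wide and 45 mm high, 22.5 mm above the deck; the face to push, towards the autosampler's +x. Fully home it is at x -140 mm in the autosampler's frame, 77 mm in front of the guard.
- clamp (a joint): Angle of the clamp lever in rad: 0 = fully down (level, rack locked), 0.5 = fully up; it starts at 0.34 to 0.46. Hinge along the autosampler's y at x +75, y -45, z +98 mm; the lever reaches from there towards the front. It is stiff (about 3 N at the pad) and stays where it is left.
- lever_pad (a point): Centre of the top of the blue pad (30 mm long, 34 mm wide) at the lever's end, 65 mm from the hinge. Lever down: at x +10, y -45, z +106 mm in the autosampler's frame, 38 mm below the window rim's top. Lever up: 21 to 28 mm higher and 6 to 10 mm nearer the rear.
- vial_a: Bystander: loose amber glass vial with blue cap, 12 mm across, 33 mm high, upright on the right front of the deck. Origin under its centre.
- vial_b: Bystander: second such vial beside it. Origin under its centre.
- beaker: Bystander: glass beaker, 68 mm across, 88 mm high, beside the autosampler. Origin under its centre.
- bottle: Bystander: glass bottle with blue cap, 72 mm across, 150 mm high, beside the autosampler. Origin under its centre.
- vial_box: Bystander: cardboard vial box with white lid, 68 x 68 x 49 mm, beside the autosampler. Origin under its centre.
- cap: Bystander: spare blue screw cap, 42 mm across, 22 mm high, on the table. Origin under its centre.
- mouse: Bystander: black computer mouse, 105 x 60 x 29 mm, on a paper pad to the right. Origin under its centre.

How it is judged:
On the way, in this order (a step that is already met when the one before it is completed fails the run):
1. the rack is fully home against its back stop while the lever is still up (x of rack in the frame of autosampler above -0.0285 m and z of rack in the frame of autosampler below 0.064 m and value of joint clamp above 0.25 rad), for 0.1 s.
2. the clamp lever is pressed fully down with the rack home (x of rack in the frame of autosampler above -0.0285 m and z of rack in the frame of autosampler below 0.064 m and value of joint clamp below 0.04 rad), for 0.2 s.
At the end, for the whole second after the job is handed in: The rack is within 3.5 mm of its back stop, flat on the deck and still, and the clamp lever is within 0.04 rad of fully down (all of step 2 and linear speed of rack below 0.01 m/s and velocity of joint clamp below 0.02 rad/s); the robot touches nothing.
It fails at once if the robot touches the guard or its window rim (contact force between any of the fingers, the arm and guard above 0.3 N).
It fails at once if the rack is lifted or tipped (z of rack in the frame of autosampler above 0.07 m or angle between rack's own z axis and vertical above 0.12 rad).
It fails at once if a vial, the beaker, the bottle, the box, the cap or the mouse is moved by more than 15 mm or tipped (distance of any of vial_a, vial_b, beaker, bottle, vial_box, cap, mouse from where it was at the start of the episode above 0.015 m or angle between any of vial_a, vial_b, beaker, bottle, vial_box, cap, mouse's own z axis and vertical above 0.35 rad).
It also fails if it takes over 45 s, if anything falls off the work surface, if the arm or the gripper's body presses on something with over 40 N, if the wrist force passes 120 N, or if a joint passes its speed limit or range.

## Working session

There is one attempt and no reset: what is moved stays moved. The work goes in short steps, Python scripts to look and compute and a tool call to move; the robot and the scene stay as the last step left them, time stands still between calls to the robot, and variables do not carry over. Pictures are saved under pics/ and viewed, on a budget of 10 in all, crops included, one or two more only if the job needs it, and the job is handed in when it is done.

Besides the shell and the picture viewer there is one more tool, called after "Call:" in YAML: its name, and indented under it one key for each argument. jog_arm: Moves the arm, as the interface text tells. Shift numbers are shares of 50 cm and turn numbers shares of 180 degrees, none past 1 either way. Its arguments: {"type":"object","properties":{"rows":{"type":"array","items":{"type":"array"}}},"required":["rows"]}

```bash
mkdir -p pics; cat > h.py <<'E'
import numpy as np, cv2
from bench import r
def snap(n):
    s=r.snapshot(n); s['R']=cv2.Rodrigues(np.array(s['rvec'],float))[0]; s['t']=np.array(s['tvec'],float).reshape(3); return s
def world(s):
    h,w=s['range_z'].shape; u,v=np.meshgrid(np.arange(w),np.arange(h)); z=s['range_z']
    P=np.stack([(u-s['cx'])/s['fx']*z,(v-s['cy'])/s['fy']*z,z],-1)
    return (P-s['t'])@s['R']
def plane(s,u,v,z):
    d=s['R'].T@np.array([(u-s['cx'])/s['fx'],(v-s['cy'])/s['fy'],1]); c=-s['R'].T@s['t']
    return c+d*(z-c[2])/d[2]
E
python3 - <<'E'
from h import *
a=snap('scene');b=snap('side');
for n,s in (('scene',a),('side',b)): 
    cv2.imwrite(f'pics/{n}0.png',s['image']); print(n,-s['R'].T@s['t'])
    np.savez(f'{n}0.npz',**s)
E
```

```text
scene [1.46796668 0.29097949 0.75521227]
side [-0.06702705  0.84270949  0.92252248]
```

View pics/scene0.png

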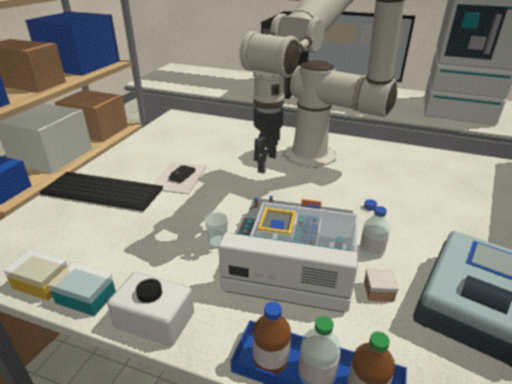

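View pics/side0.png

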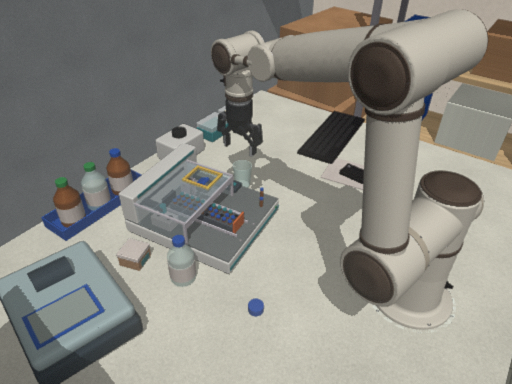

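The scene view shows the autosampler from behind, with the yellow window at (278,220). In the side view the window is at (203,177), the orange front at (233,222) and the vials at (262,195). Next I locate these.

```bash
python3 - <<'E'
from h import *
for n in ('scene','side'):
    s=snap(n); W=world(s); hsv=cv2.cvtColor(s['image'],cv2.COLOR_BGR2HSV)
    box={'scene':(235,195,345,250),'side':(150,150,285,265)}[n]
    roi=np.zeros(hsv.shape[:2],np.uint8); roi[box[1]:box[3],box[0]:box[2]]=255
    for c,lo,hi in (('yellow',(18,120,110),(35,255,255)),('orange',(3,140,110),(14,255,255))):
        m=cv2.inRange(hsv,lo,hi)&roi
        k,L,st,ce=cv2.connectedComponentsWithStats(m)
        if k<2: print(n,c,'none'); continue
        for i in range(1,k):
            if st[i,4]<25: continue
            P=W[L==i]; print(n,c,st[i],ce[i].round(1),'depth med',np.median(P,0).round(4),P.min(0).round(3),P.max(0).round(3))
            if c=='yellow':
                v,u=np.where(L==i); Q=np.array([plane(s,a,b,.144)[:2] for a,b in zip(u,v)],np.float32)
                print('  rect',cv2.minAreaRect(Q*1000)); 
            else:
                print('  ray z=.0825',plane(s,*ce[i],.0825).round(4))
    # guard beam / deck: height-limited points
    if n=='side':
        M=(abs(W[...,2]-.06)<.006)&(roi>0); Q=W[M][:,:2].astype(np.float32)*1000
        print('deck pts',len(Q),cv2.minAreaRect(Q))
    im=cv2.resize(s['image'][box[1]:box[3],box[0]:box[2]],None,fx=5.0,fy=5.0,interpolation=cv2.INTER_CUBIC)
    cv2.imwrite(f'pics/{n}crop.png',im)
E
```

```text
scene yellow [258 208  38  26 288] [277.1 220.4] depth med [0.6767 0.0647 0.1423] [0.541 0.017 0.058] [1.468 0.291 0.755]
  rect ((676.8939208984375, 64.3052978515625), (97.21440887451172, 84.05923461914062), 7.647487163543701)
scene orange [303 200  17   5  46] [309.8 201.9] depth med [0.4974 0.1105 0.0988] [0.491 0.091 0.089] [1.468 0.291 0.755]
  ray z=.0825 [0.4738 0.1081 0.0825]
side yellow [183 166  39  23 196] [202.1 176.9] depth med [0.6655 0.071  0.143 ] [-0.067  0.02   0.137] [0.717 0.843 0.923]
  rect ((666.9155883789062, 67.68230438232422), (95.54801177978516, 85.47113800048828), 7.439817905426025)
side orange [233 212  10  20 111] [237.5 222.2] depth med [0.4876 0.1228 0.09  ] [-0.067  0.093  0.067] [0.494 0.843 0.923]
  ray z=.0825 [0.4928 0.1164 0.0825]
deck pts 3138 ((639.500732421875, 34.2947998046875), (394.548828125, 580.553955078125), 39.52714920043945)
```

View pics/sidecrop.png

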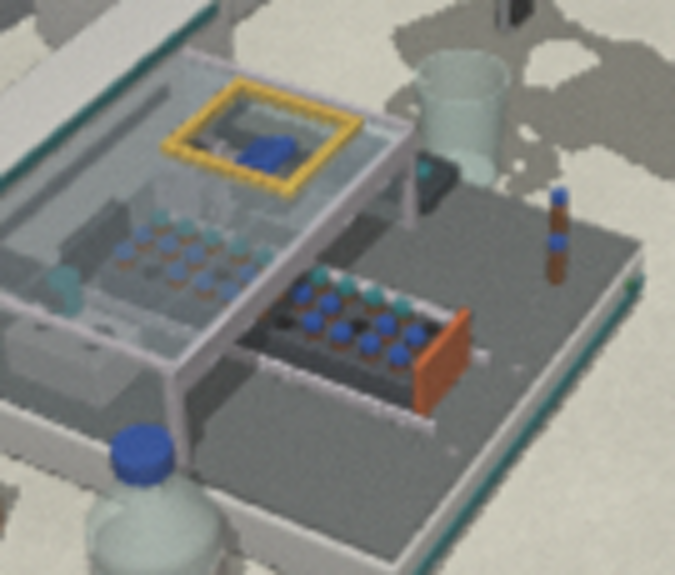

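Yaw is about +7.5°, the window is near (0.672, 0.066), and the rack front is near (0.49, 0.117). These agree with the given geometry. Next I check the tool state and take a wrist view.

```bash
python3 - <<'E'
from h import *
from scipy.spatial.transform import Rotation as Ro
st=r.read_state(); print(st['clock'],st['ee_pos'],st['tcp_rot'],st['ft_force'],st['finger_gap'])
print(Ro.from_euler('xyz',st['tcp_rot']).as_matrix().round(3))
s=snap('wrist'); c=-s['R'].T@s['t']; print('cam',c,'tool frame',Ro.from_euler('xyz',st['tcp_rot']).as_matrix().T@(c-st['ee_pos']),s['R'][2])
cv2.imwrite('pics/w0.png',s['image'])
E
```

```text
0.2 [5.74619675e-01 6.57111811e-05 2.30693019e-01] [-3.14042645e+00 -2.38383621e-04  1.57083220e+00] [ 0.57921985 -0.31119933 -0.55599214] 0.08539786400561367
[[-0.     1.    -0.001]
 [ 1.     0.     0.   ]
 [ 0.    -0.001 -1.   ]]
cam [0.5739384  0.06956984 0.37385673] tool frame [ 0.06953828 -0.00084572 -0.14314624] [-0.00130329 -0.27150734 -0.96243549]
```

View pics/w0.png

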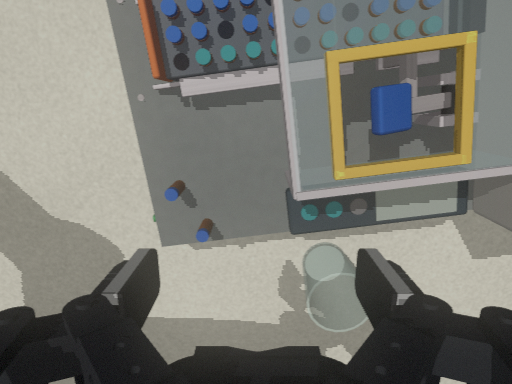

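The wrist view shows the window rim (328–477, 35–178), the blue pad at (392,108), the orange front edge at about (152,40), and the vials at (173,190) and (204,230). I'll use it for a closer measurement.

```bash
python3 - <<'E'
from h import *
s=snap('wrist'); W=world(s); hsv=cv2.cvtColor(s['image'],cv2.COLOR_BGR2HSV)
m=cv2.inRange(hsv,(18,120,110),(35,255,255)); v,u=np.where(m>0)
cs,h=cv2.findContours(m,cv2.RETR_CCOMP,cv2.CHAIN_APPROX_NONE)
for c,hh in zip(cs,h[0]):
    if cv2.contourArea(c)<3000: continue
    for z in (.144,.134):
        Q=np.array([plane(s,a,b,z)[:2] for a,b in c[:,0]],np.float32)*1000
        print('inner' if hh[3]>=0 else 'outer',z,cv2.minAreaRect(Q))
o=cv2.inRange(hsv,(3,130,90),(14,255,255)); o[100:]=0; o[:,200:]=0
v,u=np.where(o>0); print('orange',u.min(),u.max(),v.min(),v.max())
for row in (10,30,50,65): 
    x=u[v==row]; 
    if len(x): print(row,x.min(),x.max(),plane(s,x.min(),row,.105).round(4),W[row,int(x.mean())].round(4))
b=cv2.inRange(hsv,(100,150,60),(125,255,255)); b[:,:340]=0;b[:,455:]=0;b[:70]=0;b[160:]=0
v,u=np.where(b>0); print('pad',u.mean(),v.mean(),np.median(W[b>0],0))
a=np.radians(7.5);R=np.array([[np.cos(a),-np.sin(a)],[np.sin(a),np.cos(a)]])
for n,p in (('vialtop1',(167,193)),('vialtop2',(202,235))): print(n,plane(s,*p,.093).round(4))
E
```

```text
outer 0.144 ((670.4183959960938, 65.03221893310547), (96.0059814453125, 85.54346466064453), 7.387448787689209)
outer 0.134 ((674.611083984375, 64.83540344238281), (100.18012237548828, 89.26272583007812), 7.387450218200684)
inner 0.144 ((670.4002075195312, 65.28800964355469), (80.95921325683594, 70.70426940917969), 7.4396185874938965)
inner 0.134 ((674.5921020507812, 65.102294921875), (84.47919464111328, 73.7783432006836), 7.4395928382873535)
orange 138 159 0 77
10 140 146 [0.4883 0.1343 0.105 ] [0.4904 0.1343 0.1048]
30 144 150 [0.49  0.121 0.105] [0.4922 0.121  0.1049]
50 148 154 [0.4917 0.1073 0.105 ] [0.4942 0.1072 0.1058]
65 151 157 [0.4931 0.0968 0.105 ] [0.4957 0.0967 0.1061]
pad 391.0517817371938 107.73775055679288 [0.66857025 0.06568445 0.1308649 ]
vialtop1 [ 0.4944 -0.0074  0.093 ]
vialtop2 [ 0.5234 -0.0472  0.093 ]
```

Call:
jog_arm:
  rows:
    - [[0.223,-0.258,0],[0,0,-0.0413],255]
    - [[0.223,-0.258,0],[0,0,-0.0413],255]
    - [[0.223,-0.258,0],[0,0,-0.0413],255]
    - [[0.223,-0.258,0],[0,0,-0.0413],255]
    - [[0.223,-0.258,0],[0,0,-0.0413],255]
    - [[0.223,-0.258,0.2],[0,0,-0.0413],255]
    - [[0.223,-0.258,0.2],[0,0,-0.0413],255]
    - [[0.223,-0.258,0.2],[0,0,-0.0413],255]

```text
clock: 1.1
ee_pos: [0.4412, 0.1108, 0.125]
tcp_rot: [-3.128, -0.002, 1.7]
ft_force: [-0.8, -0.4, -1.1]
finger_gap: -0.0002
```

Call:
jog_arm:
  rows:
    - [[0,0,0.06],[0,0,0],255]
    - [[0,0,0.113],[0,0,0],255]
    - [[0,0,0.113],[0,0,0],255]
    - [[0,0,0.113],[0,0,0],255]

```text
clock: 1.5
ee_pos: [0.4476, 0.1111, 0.0766]
tcp_rot: [3.14, 0.0, 1.7]
ft_force: [0.2, 0.9, 0.8]
finger_gap: 0.0002
```

```bash
python3 - <<'E'
from h import *
st=r.read_state(); print(st['ee_pos'],st['tcp_rot'],st['ft_force'])
s=snap('wrist'); cv2.imwrite('pics/w1.png',s['image'])
t=snap('side'); cv2.imwrite('pics/s1.png',cv2.resize(t['image'][130:290,140:320],None,fx=4,fy=3.7))
s0=np.load('side0.npz')
E
```

```text
[0.44757992 0.11109545 0.07664728] [3.13976885e+00 3.59496865e-04 1.70003093e+00] [0.22231529 0.86584862 0.82503464]
```

View pics/s1.png

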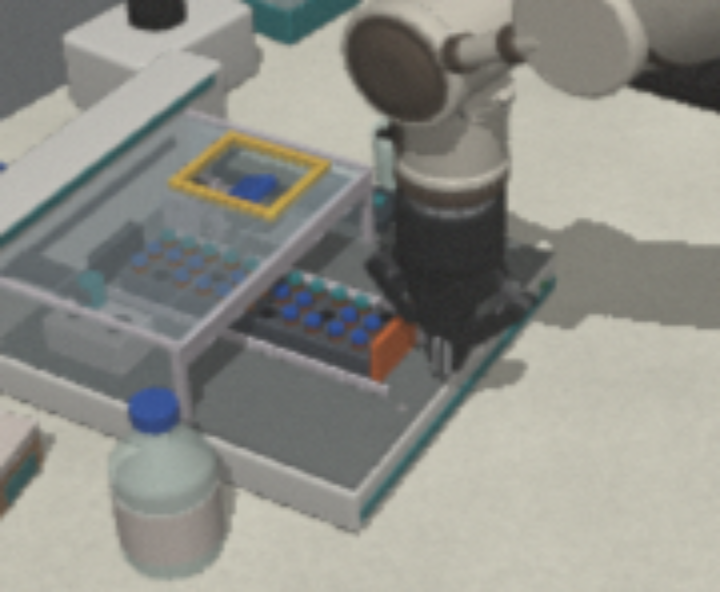

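View pics/w1.png

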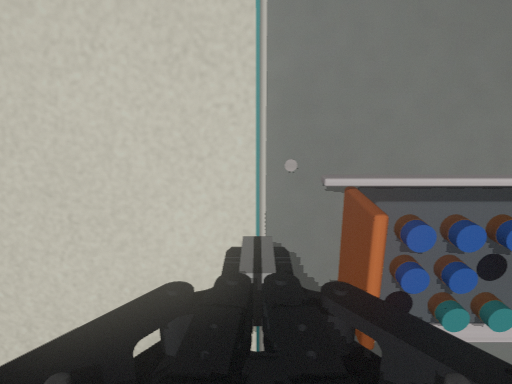

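The closed fingertips are about 30 mm in front of the orange plate and centred on it. The knuckles look wide, so I measure the gripper profile in the tool frame from the wrist range image.

```bash
python3 - <<'E'
from h import *
from scipy.spatial.transform import Rotation as Ro
st=r.read_state(); s=snap('wrist'); W=world(s)
T=(W-st['ee_pos'])@Ro.from_euler('xyz',st['tcp_rot']).as_matrix()
hsv=cv2.cvtColor(s['image'],cv2.COLOR_BGR2HSV)
ok=(s['range_z']>0)&(T[...,2]<0.01)&(T[...,0]<0.06)&(abs(T[...,1])<.12)&(hsv[...,2]<110)&(hsv[...,1]<90)
P=T[ok]
for z in range(-80,10,5):
    q=P[abs(P[:,2]*1000-z)<3]
    if len(q)>3: print(z,len(q),'y',(q[:,1].min()*1000).round(),(q[:,1].max()*1000).round(),'x',(q[:,0].min()*1000).round(),(q[:,0].max()*1000).round())
# guard front edge & deck front edge in first scene: window x
o=cv2.inRange(hsv,(3,130,90),(14,255,255)); v,u=np.where(o>0)
Q=T[o>0]*1000; print('orange tool y pct',np.percentile(Q[:,1],[2,20,50,80]).round(1),'x',np.percentile(Q[:,0],[1,99]).round(1))
d=[plane(s,259,v,.06) for v in (40,160)]; print('deck edge',d)
E
```

```text
-80 7268 y -59.0 57.0 x 3.0 19.0
-75 6736 y -56.0 54.0 x -2.0 19.0
-70 5332 y -52.0 50.0 x -7.0 19.0
-65 3334 y -48.0 46.0 x -8.0 18.0
-60 4138 y -43.0 43.0 x -8.0 14.0
-55 4958 y -41.0 38.0 x -8.0 15.0
-50 2466 y -36.0 34.0 x -11.0 15.0
-45 1331 y -31.0 30.0 x -11.0 15.0
-40 758 y -19.0 18.0 x -11.0 14.0
-35 518 y -8.0 6.0 x -11.0 12.0
-30 415 y -14.0 13.0 x 7.0 13.0
-25 444 y -14.0 77.0 x -28.0 12.0
-20 591 y -14.0 102.0 x -22.0 25.0
-15 890 y -14.0 111.0 x -25.0 30.0
-10 8665 y -14.0 116.0 x -30.0 31.0
-5 675 y -12.0 112.0 x -45.0 30.0
0 523 y 47.0 114.0 x 29.0 31.0
5 511 y 47.0 118.0 x 29.0 31.0
orange tool y pct [40.8 41.1 41.4 43.8] x [-26.4  30.2]
deck edge [array([0.43596059, 0.20671824, 0.06      ]), array([0.44301193, 0.1533352 , 0.06      ])]
```

The profile is narrow: ±14 mm up to 30 mm above the tip and ±19 mm at 40 mm, so both the push and the window fit. I start the push.

Call:
jog_arm:
  rows:
    - [[0,0.03,0],[0,0,0],255]
    - [[0,0.045,0],[0,0,0],255]
    - [[0,0.055,0],[0,0,0],255]
    - [[0,0.06,0],[0,0,0],255]
    - [[0,0.068,0],[0,0,0],255]
    - [[0,0.076,0],[0,0,0],255]
    - [[0,0.08,0],[0,0,0],255]
    - [[0,0.08,0],[0,0,0],255]

```text
clock: 2.45
ee_pos: [0.4858, 0.1167, 0.0746]
tcp_rot: [3.141, -0.0, 1.701]
ft_force: [-0.7, 0.3, 0.7]
finger_gap: -0.0003
```

Call:
jog_arm:
  rows:
    - [[0,0.004,0],[0,0,0],255]
    - [[0,0.008,0],[0,0,0],255]
    - [[0,0.008,0],[0,0,0],255]

```text
clock: 2.75
ee_pos: [0.4899, 0.1172, 0.0747]
tcp_rot: [3.141, -0.0, 1.7]
ft_force: [-0.4, 0.3, -0.9]
finger_gap: -0.0003
```

Call:
jog_arm:
  rows:
    - [[0,0.004,0],[0,0,0],255]
    - [[0,0.004,0],[0,0,0],255]

```text
clock: 2.95
ee_pos: [0.4919, 0.1174, 0.0747]
tcp_rot: [3.141, -0.0, 1.7]
ft_force: [-0.2, -0.2, -0.1]
finger_gap: 0.0003
```

Call:
jog_arm:
  rows:
    - [[0,0.004,0],[0,0,0],255]
    - [[0,0.004,0],[0,0,0],255]

```text
clock: 3.15
ee_pos: [0.4939, 0.1177, 0.0748]
tcp_rot: [3.141, 0.0, 1.7]
ft_force: [-0.7, -0.3, -0.5]
finger_gap: 0.0001
```

Call:
jog_arm:
  rows:
    - [[0,0.004,0],[0,0,0],255]
    - [[0,0.004,0],[0,0,0],255]

```text
clock: 3.35
ee_pos: [0.4945, 0.1179, 0.0748]
tcp_rot: [-3.138, 0.0, 1.701]
ft_force: [-6.5, -1.1, 4.9]
finger_gap: 0.0001
```

Call:
jog_arm:
  rows:
    - [[0,0.004,0],[0,0,0],255]
    - [[0,0.004,0],[0,0,0],255]

```text
clock: 3.55
ee_pos: [0.4945, 0.1178, 0.0748]
tcp_rot: [-3.133, 0.0, 1.701]
ft_force: [-15.8, -2.8, 13.4]
finger_gap: -0.0002
```

```bash
python3 - <<'E'
from h import *
from scipy.spatial.transform import Rotation as Ro
st=r.read_state(); s=snap('wrist'); W=world(s); print(st['ee_pos'],st['ft_force'],st['joint_torque'])
T=(W-st['ee_pos'])@Ro.from_euler('xyz',st['tcp_rot']).as_matrix()
hsv=cv2.cvtColor(s['image'],cv2.COLOR_BGR2HSV)
o=cv2.inRange(hsv,(3,130,90),(14,255,255)); Q=T[o>0]*1000
print('orange tool y pct',np.percentile(Q[:,1],[2,20,50,80]).round(1),'z',np.percentile(Q[:,2],[2,50,98]).round(1))
cv2.imwrite('pics/w2.png',s['image'])
E
```

```text
[0.4945151  0.1178415  0.07476255] [-15.79500029  -2.8358783   13.35585512] [-2.10366938e-01 -3.18553984e+01 -3.18173468e+01  8.03958904e-01
 -4.26772714e+00 -2.15742469e-02]
orange tool y pct [12.6 12.9 15.4 18. ] z [-31.8 -27.9   4. ]
```

View pics/w2.png

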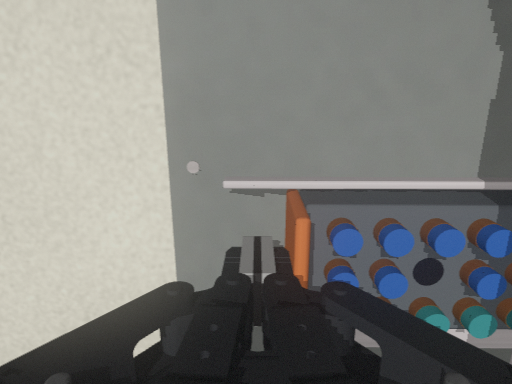

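The rack is hard against a stop: 16 N with no further motion, and the face is at window −154 mm, as expected for home. I back off and rise.

Call:
jog_arm:
  rows:
    - [[0,-0.02,0],[0,0,0],255]
    - [[0,-0.06,0],[0,0,0],255]
    - [[0,-0.06,0],[0,0,0],255]
    - [[0,-0.06,-0.1],[0,0,0],255]
    - [[0,-0.06,-0.2],[0,0,0],255]
    - [[0,-0.06,-0.3],[0,0,0],255]
    - [[0,-0.06,-0.3],[0,0,0],255]
    - [[0,-0.06,-0.3],[0,0,0],255]

```text
clock: 4.4
ee_pos: [0.4697, 0.1144, 0.2267]
tcp_rot: [3.136, 0.001, 1.7]
ft_force: [-0.4, 0.3, -1.0]
finger_gap: 0.0
```

```bash
python3 - <<'E'
from h import *
from scipy.spatial.transform import Rotation as Ro
st=r.read_state(); p=np.array(st['ee_pos']); R=Ro.from_euler('xyz',st['tcp_rot']).as_matrix()
print(p,st['tcp_rot'],st['ft_force'])
print('to window -3mm, tool shift/0.5:',R.T@(np.array([.6675,.0648,p[2]])-p)/.5)
s=snap('wrist'); W=world(s); hsv=cv2.cvtColor(s['image'],cv2.COLOR_BGR2HSV)
o=cv2.inRange(hsv,(3,130,90),(14,255,255)); Q=W[o>0]; Q=Q[Q[:,2]>.1]; d=Q[:,:2]-[.6705,.0652]; e=np.array([.9916,.1293])
print('orange top x rel window',np.percentile(d@e,[5,50,95]).round(4),np.median(Q[:,2]))
E
```

```text
[0.46968363 0.11436449 0.22670798] [3.13624709e+00 6.09949904e-04 1.70044894e+00] [-0.35337773  0.3262153  -1.01768492]
to window -3mm, tool shift/0.5: [-0.14944818  0.37948988  0.00211976]
orange top x rel window [-0.1551 -0.1527 -0.1497] 0.10505735989770443
```

Call:
jog_arm:
  rows:
    - [[-0.15,0.378,0],[0,0,0],255]
    - [[-0.15,0.378,0],[0,0,0],255]
    - [[-0.15,0.378,0],[0,0,0],255]
    - [[-0.15,0.378,0],[0,0,0],255]
    - [[-0.15,0.378,0],[0,0,0],255]
    - [[-0.15,0.378,0],[0,0,0],255]
    - [[-0.15,0.378,0.1],[0,0,0],255]
    - [[-0.15,0.378,0.1],[0,0,0],255]

```text
clock: 5.25
ee_pos: [0.6592, 0.0654, 0.1674]
tcp_rot: [-3.128, -0.003, 1.701]
ft_force: [-1.5, 0.8, -2.2]
finger_gap: 0.0001
```

```bash
python3 - <<'E'
from h import *
from scipy.spatial.transform import Rotation as Ro
st=r.read_state(); p=np.array(st['ee_pos']); R=Ro.from_euler('xyz',st['tcp_rot']).as_matrix()
print(p,st['tcp_rot'],'err tool mm',R.T@(np.array([.6675,.0648,.144])-p)*1000)
s=snap('wrist'); W=world(s); cv2.imwrite('pics/w3.png',s['image']); hsv=cv2.cvtColor(s['image'],cv2.COLOR_BGR2HSV)
m=cv2.inRange(hsv,(18,120,110),(35,255,255)); Q=(W[m>0]-p)@R*1000; Q=Q[abs(W[m>0][:,2]-.144)<.004]
print('rim tool x',np.percentile(Q[:,0],[1,99]),'y',np.percentile(Q[:,1],[1,99]))
t=snap('side'); b=world(t); h2=cv2.cvtColor(t['image'],cv2.COLOR_BGR2HSV)
E
```

```text
[0.65919176 0.06538005 0.16735122] [-3.12787447 -0.00313891  1.70105277] err tool mm [-1.72756477  8.48200209 23.23174231]
rim tool x [-30.59698721  40.91415285] y [-35.30338352  59.00343556]
```

View pics/w3.png

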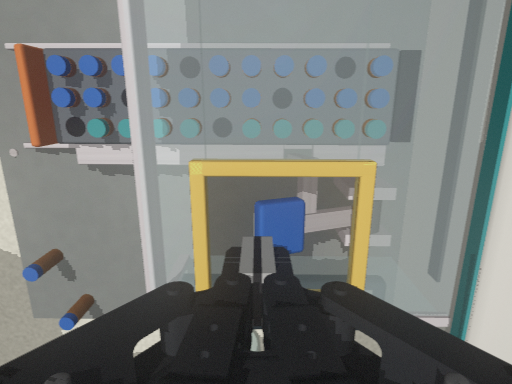

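Home position still looks right. The pad at (280,225) is under the window, and the arm was still settling. I let it settle.

Call:
jog_arm:
  rows:
    - [[0,0,0],[0,0,0],255]
    - [[0,0,0],[0,0,0],255]
    - [[0,0,0],[0,0,0],255]

```text
clock: 5.65
ee_pos: [0.6657, 0.0644, 0.1769]
tcp_rot: [3.139, 0.001, 1.701]
ft_force: [0.1, -0.7, -1.1]
finger_gap: -0.0001
```

Call:
jog_arm:
  rows:
    - [[0,0.004,0.03],[0,0,0],255]
    - [[0,0.004,0.06],[0,0,0],255]
    - [[0,0.004,0.08],[0,0,0],255]
    - [[0,0.004,0.1],[0,0,0],255]
    - [[0,0.004,0.11],[0,0,0],255]
    - [[0,0.004,0.12],[0,0,0],255]
    - [[0,0.004,0.13],[0,0,0],255]
    - [[0,0.004,0.13],[0,0,0],255]

```text
clock: 6.45
ee_pos: [0.6669, 0.0647, 0.1092]
tcp_rot: [3.141, -0.0, 1.7]
ft_force: [0.4, -0.2, -0.2]
finger_gap: -0.0001
```

Call:
jog_arm:
  rows:
    - [[0,0,0.004],[0,0,0],255]
    - [[0,0,0.004],[0,0,0],255]

```text
clock: 6.65
ee_pos: [0.6671, 0.0647, 0.1079]
tcp_rot: [3.141, 0.0, 1.701]
ft_force: [0.3, 0.2, 0.3]
finger_gap: 0.0004
```

Call:
jog_arm:
  rows:
    - [[0,0,0.004],[0,0,0],255]
    - [[0,0,0.004],[0,0,0],255]

```text
clock: 6.85
ee_pos: [0.667, 0.0647, 0.106]
tcp_rot: [3.141, 0.0, 1.701]
ft_force: [-1.1, 0.1, 2.2]
finger_gap: 0.0002
```

Call:
jog_arm:
  rows:
    - [[0,0,0.003],[0,0,0],255]
    - [[0,0,0.003],[0,0,0],255]

```text
clock: 7.05
ee_pos: [0.6671, 0.0646, 0.1059]
tcp_rot: [3.141, 0.0, 1.701]
ft_force: [-5.2, -0.8, 9.3]
finger_gap: -0.0002
```

Call:
jog_arm:
  rows:
    - [[0,0,0.003],[0,0,0],255]
    - [[0,0,0.003],[0,0,0],255]
    - [[0,0,0.003],[0,0,0],255]

```text
clock: 7.35
ee_pos: [0.6671, 0.0646, 0.1057]
tcp_rot: [3.141, 0.0, 1.701]
ft_force: [-7.9, -0.2, 14.9]
finger_gap: 0.0001
```

Call:
jog_arm:
  rows:
    - [[0,0,-0.02],[0,0,0],255]
    - [[0,0,-0.08],[0,0,0],255]
    - [[0,0,-0.14],[0,0,0],255]
    - [[0,0,-0.2],[0,0,0],255]
    - [[0,0,-0.25],[0,0,0],255]
    - [[0,-0.16,-0.25],[0,0,0],255]
    - [[0,-0.16,-0.25],[0,0,0],255]
    - [[0,-0.16,-0.25],[0,0,0],255]

```text
clock: 8.15
ee_pos: [0.5842, 0.0545, 0.2265]
tcp_rot: [-3.138, -0.001, 1.7]
ft_force: [0.8, 0.1, -0.5]
finger_gap: 0.0001
```

Call:
jog_arm:
  rows:
    - [[0,0,0],[0,0,0],255]
    - [[0,0,0],[0,0,0],255]

```text
clock: 8.35
ee_pos: [0.5886, 0.0543, 0.2282]
tcp_rot: [3.14, 0.0, 1.701]
ft_force: [0.4, -0.3, 0.0]
finger_gap: 0.0003
```

```bash
python3 - <<'E'
from h import *
print(r.read_state()['ee_pos'])
s=snap('wrist'); W=world(s); cv2.imwrite('pics/w4.png',s['image']); hsv=cv2.cvtColor(s['image'],cv2.COLOR_BGR2HSV)
e=np.array([.9916,.1293]); n=np.array([-.1293,.9916])
def f(Q,name):
    d=Q[:,:2]-[.6705,.0652]; print(name,len(Q),'x',np.percentile(d@e,[5,50,95]).round(4),'y',np.percentile(d@n,[5,50,95]).round(4),'z',np.percentile(Q[:,2],[5,50,95]).round(4))
b=cv2.inRange(hsv,(100,150,60),(125,255,255)); Q=W[b>0]; d=Q[:,:2]-[.6705,.0652]
f(Q[(abs(d@e)<.035)&(abs(d@n)<.03)],'pad')
o=cv2.inRange(hsv,(3,130,90),(14,255,255)); Q=W[o>0]; f(Q[(Q[:,2]>.1)&(Q[:,2]<.12)],'orange')
E
```

```text
[0.58857005 0.05428987 0.22817628]
pad 134 x [-0.0077  0.0019  0.0071] y [-0.0137 -0.0076  0.0021] z [0.105  0.1063 0.1076]
orange 556 x [-0.1536 -0.1511 -0.1492] y [0.0489 0.0761 0.1011] z [0.1034 0.1053 0.1066]
```

View pics/w4.png

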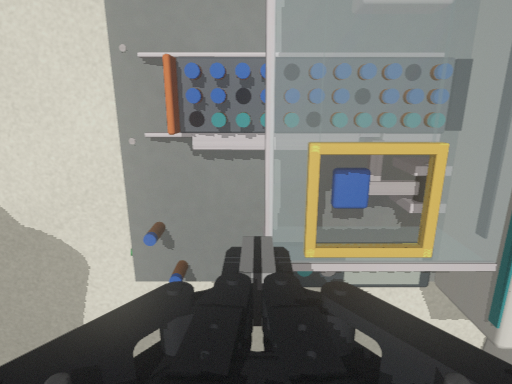

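The lever is level: its pad, at (351,188), is at z 0.106. The rack front at (170,95) is still in the home position, and both vials are standing. I hand in.

```bash
python3 -c "
from bench import r
print(r.finish_job())"
```

```text
the job is handed in; nothing more can be done
None
```

The rack is pushed home and the clamp lever is pressed fully down over it. I handed the job in at about 8.4 s on the robot's clock, and it reported no verdict.

- **Rack:** I pushed the orange front with the shut fingertips until the rack stopped. The force rose to about 16 N with no further movement. The face ended about 154 mm in front of the window centre, which matches home to within a few millimetres. It moved roughly 19 mm in all.
- **Lever:** I went down through the window and pressed until the lever bottomed out at z 0.1057 m with about 15 N. I then retracted to z 0.228 m.
- **Last checks:** The blue pad top measured 0.106 m, which is its fully-down height. The rack front read −151 mm against −153 mm before pressing, which is within measuring noise. Both vials were upright in the final picture, and the wrist force with the arm clear was about 0 N.
- **Did not quite match:** The force readings stayed within noise while the rack and the lever were sliding, although a few newtons were expected. I relied on the stops and the positions instead. I did not re-measure the beaker, bottle, box, cap or mouse at the end, but the arm never went near them.

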